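Shut the bead port and hook out the catch drawer

TASK

On the grey bead catch box, slide the steel shutter plate by its red grip exactly one click, so that its solid part closes the port (not on through to the mesh), and let go of it. Only then pick up the orange-handled hooked rod and use it, not the fingers, to catch the brass eye hidden under the box's ledge and pull the catch drawer out about 10 cm. Finally unhook and lay the rod gently flat on the black mat, handle and hook both on it, leaving the other things where they are.

Things in the scene. Friction and masses are not known exactly. Their poses are not given: they have to be found in the camera images.
- box: Grey catch box, fixed: 220 x 220 mm, top at z = 130 mm. Origin: centre of its underside; front looks along its -x. Its 14 mm top sheet juts out 60 mm over the drawer front as a ledge to x = -170 mm, open at its ends and below. Yellow stripe on the ledge: the eye is below it (y = 0). Dark 42 mm square port in the top at x = y = 0. The shutter slides along y between rails 12 mm tall at x = +-38 mm.
- shutter (a joint): Steel shutter plate on the box, 62 x 160 mm. Value (m): travel along the box's +y. Indexed stops: 0 (open window over the port; start), 0.050 (solid part over it: closed), 0.100 (mesh over it). Leaving a stop takes up to about 8 N; past halfway it is drawn on to the next. Let go within about 15 mm of a stop, it snaps in to about 1 mm.
- shutter_grip (a point): Centre of the red upright grip on the plate's middle: 16 mm thick along the box's y (slide direction), 44 mm wide along x, 36 mm tall; this point is 18 mm below its top and above the plate, 155 mm above the table. At joint 0 it is at box y = -50 mm, at 0.050 over the port. Axes as the box's.
- drawer (a joint): Catch drawer in the box under the ledge. Value (m) = how far it is pulled out along the box's -x; 0 shut, 0.130 at its end stop. Slides with 2.5 N friction and stays where it is left.
- eye (a point): Mid-height of the eye's upright 8 mm round brass bar, 62 mm above the table; moves with the drawer, axes as the box's. The bar's axis is 42 mm out from the flat 192 mm wide drawer front; arms run back from it 32 mm above and below this point, so the eye is open sideways (y): 38 mm deep (x), 56 mm high. Shut, it is 18 mm inside the ledge's edge.
- rod: Hooked rod lying flat, 180 to 290 g. Orange handle 80 mm (x) x 24 mm (y) x 28 mm (z); origin at the centre of the handle's underside. A 10 mm round steel shaft runs from the handle along +x at z = 14 mm to x = 135 mm (axis), where the hook bends square to +y. Balances near x = 10 mm.
- hook_tip (a point): End of the hook's axis, at x = 135, y = 34, z = 14 mm of the rod (the 10 mm thick hook ends round, 5 mm farther). Axes as the rod's.
- mat: Black rubber mat, fixed, 260 mm (x) x 150 mm (y), 4 mm thick, on the table; origin at the centre of its underside. The rod starts on it, roughly along its x.
- dome_cap: Bystander: polished steel dome cap, 56 mm across, 25 mm tall, on the box's top; origin under its centre.
- driver_black: Bystander: black-handled screwdriver, 200 mm, on the table.
- driver_red: Bystander: red-handled screwdriver, 180 mm, on the table.
- polish_can: Bystander: can, 66 mm across, 110 mm tall; origin under its centre.
- oil_jar: Bystander: white jar with blue cap, 70 mm across, 100 mm tall; origin under its centre.

How it is judged:
By the outcome, as a careful person would: the job done as asked, in the order asked, and still so for the second after the job is handed in, with the robot touching nothing.
It also fails if it takes over 61 s, if anything falls off the work surface, if the arm or the gripper's body presses on something with over 40 N, if the wrist force passes 120 N, or if a joint passes its speed limit or range.

ROBOT

A 7-joint arm with a two-finger parallel gripper is mounted at the origin on the work surface. World frame = base frame: x ahead of the robot, y to its left, z up, the work surface at z = 0. Lengths are in mm, angles in rad, forces in N, time in s.
With the tool pointing down it reaches from about 400 to 875 mm from the base axis. Payload 4.4 kg.
Tool frame: the origin (TCP) lies at the very end of the fingers, on their centre line; the grasp point (between the pads) lies 19 mm behind it; z points along the fingers, y is the direction in which the jaws open and shut (so a half turn about z gives the same grasp; the last joint's range is limited). The gripper opens to 85 mm and grips with 20 to 120 N. Pads are 22 mm wide; open, the fingers measure 114 mm over their backs; the gripper's body (76 mm by 85 mm) begins 54 mm behind the grasp point. The pads swing forward as they close: fully open they stand 13 mm farther back than shut.
Start: joints at [-1.245, 0.628, 0.038, 1.517, -0.027, 0.996, -0.02], TCP at [248.182, 600.769, 231.313] pointing down, gripper open.
Joint ranges: [-3.06, 3.06], [-0.37, 2.12], [-1.25, 1.32], [0.18, 2.47], [-1.1, 4.24], [0.23, 1.98], [-2.94, 2.94]. Speed limits (rad/s): [2.57, 2.57, 3.14, 3.14, 3.14, 3.14, 3.14].

INTERFACE

Orientations are given as [roll, pitch, yaw] about the fixed x, y, z axes, in that order (R = Rz(yaw) Ry(pitch) Rx(roll)).
In Python, from cell import read_state, get_image, finish_job gives the robot as it stands.
- The arm moves only by the tool carry_out, never from a script. Its argument "series" is a list that holds one entry, the list of rows, each a list of 7 numbers: the shift along the tool's x, y, z in cm, then the turn, a rotation vector about the tool's x, y, z in rad, then the finger opening in cm, from 0 to 8.54. In form: [[[x, y, z, wx, wy, wz, grip], ...]]. A call has 1 to 5 rows; each row is the pose to reach, as a shift and turn from the pose commanded when the call began, along the tool's axes at that moment; what a row does not reach only later rows make up. A row lasts 1/12 s, in which the tool goes at most 41.7 mm and 7.16 degrees, less where a joint would pass 70% of its speed; a pose out of reach is approached as far as the arm can. A call with a gripper value outside its range is refused whole. The fingers move at their own pace and stop on an object; the grip force is fixed at half the most. Time passes only in rows, so rows that repeat a pose let the fingers close. It gives the time, the measured TCP pose, the force and the opening at its end, in the units of the state.
- read_state(): the state, without advancing time (a new reading comes with each control period).
- get_image(name): name is "scene" or "top"; returns a dict with "img" (420x560x3 uint8, blue, green, red), "z_map" (420x560 float32, mm along the optical axis (not along the pixel's ray), 0 where there is no reading), "mtx" (3x3 intrinsics, pixels), "dist" ([k1, k2, p1, p2, k3] as OpenCV has them; the pictures are not rectified), "T" (4x4, takes a point from camera to world coordinates). Camera axes: x right, y down, z forward; pixel columns grow to the right and rows downward; lengths in mm; the calibration is good to about 2 mm. A picture is of the moment at which its call begins.
- finish_job(): hands the job in, once; it reports no verdict.
The state is a dict: "clock": time; "qpos": joint angles; "qd": joint speeds; "tau": joint torques, N m; "eef_pos": TCP position; "tool_rot": TCP orientation; "force": force on the tool from outside, world axes, zero at the start; "torque": the same for the moment, N m; "width": finger opening in mm.
Only numpy, scipy, OpenCV 4.12 (cv2) and the standard library are available. Lean on these libraries where they do the work, as an engineer would, in place of code of your own. Each camera call takes 0.05 s, during which the arm holds its last target.

## Working session

There is one attempt and no reset: what is moved stays moved. The work goes in short steps, Python scripts to look and compute and a tool call to move; the robot and the scene stay as the last step left them, time stands still between calls to the robot, and variables do not carry over. Pictures are saved under pics/ and viewed, and the job is handed in when it is done.

Besides the shell and the picture viewer there is one more tool, called after "Emit:" in YAML: its name, and indented under it one key for each argument. carry_out: Moves the arm, as the interface text tells. Its arguments: {"type":"object","properties":{"series":{"type":"array","items":{"type":"array","items":{"type":"array","items":{"type":"number"}}}}},"required":["series"]}

```bash
mkdir -p pics; ls
python3 - <<'E'
from cell import read_state,get_image
import cv2,numpy as np
print(read_state())
for n in("scene","top"):
    d=get_image(n); cv2.imwrite(f"pics/{n}0.png",d["img"]); np.savez(f"{n}0.npz",**d); print(n,d["mtx"].tolist(),d["dist"],d["T"].tolist())
E
```

```text
pics
{'clock': 0.0, 'qpos': array([-1.24481152,  0.62937381,  0.03844947,  1.51837765, -0.02703694,
        0.99630096, -0.01998761]), 'qd': array([ 5.37694139e-05, -7.86306967e-04,  3.49251696e-04,  1.44208119e-03,
        1.86834913e-03, -7.57808353e-05,  7.92749632e-04]), 'tau': array([-4.25299513e-04, -5.63410413e+01,  1.22638777e+00, -1.93446350e+01,
        1.11090794e-02,  1.03293755e-02,  6.39517282e-06]), 'eef_pos': array([247.9204797 , 600.17555597, 230.36819803]), 'tool_rot': array([-3.13965080e+00,  7.80267625e-07,  2.74979383e+00]), 'force': array([-0.06955789, -0.73362884, -0.03985163]), 'torque': array([ 0.00732285, -0.01591391,  0.01484698]), 'width': 85.43405125343583}
scene [[432.98444495852897, 0.0, 280.98944063448494], [0.0, 432.98444495852897, 215.19363697629922], [0.0, 0.0, 1.0]] [0.02098012 0.         0.         0.         0.        ] [[0.7542962473487933, 0.5523644320849604, -0.35486716585644745, 1038.8747585909164], [0.6564702625697787, -0.6270091222882981, 0.41941191557801977, -581.8229275003316], [0.009163274365331308, -0.5493205755610443, -0.8355614517605444, 1260.0783223808087], [0.0, 0.0, 0.0, 1.0]]
top [[460.16947894089327, 0.0, 273.2185613970276], [0.0, 460.16947894089327, 208.04384197695106], [0.0, 0.0, 1.0]] [-0.03863905  0.          0.          0.          0.        ] [[-0.009410507813238368, -0.9969190075105613, 0.07787127074123597, 481.1490554645456], [-0.9999525483647198, 0.009185755585885963, -0.003243904008927518, -15.544017835505825], [0.0025186031048481886, -0.07789810240611936, -0.9969581446981244, 1413.8090424687482], [0.0, 0.0, 0.0, 1.0]]
```

View pics/scene0.png

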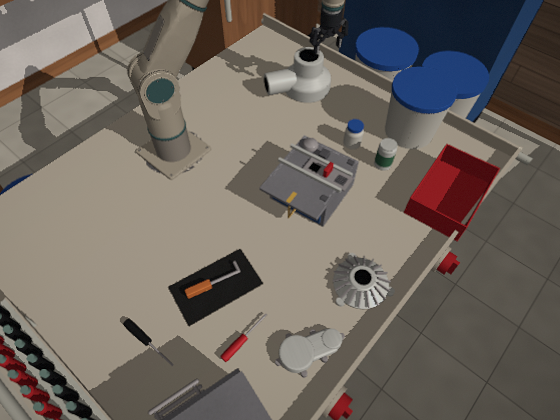

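View pics/top0.png

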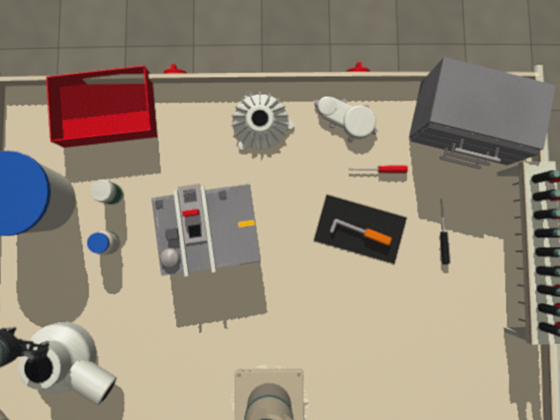

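The top view shows the box at about (205,230). The yellow stripe is at (246,224), so its front faces world -y. The grip is red at (190,212), the port is dark at (195,230), and the rod lies on the mat at (360,232) with its hook end at (333,228). Next I'll measure these.

```bash
cat > h.py <<'E'
import numpy as np,cv2
def cloud(d):
    h,w=d["z_map"].shape
    u,v=np.meshgrid(np.arange(w),np.arange(h))
    p=cv2.undistortPoints(np.stack([u,v],-1).reshape(-1,1,2).astype(np.float64),d["mtx"],d["dist"]).reshape(h,w,2)
    z=d["z_map"].astype(float)
    P=np.dstack([p[...,0]*z,p[...,1]*z,z])
    return P@d["T"][:3,:3].T+d["T"][:3,3]
def pix(d,X):
    T=np.linalg.inv(d["T"]); X=np.atleast_2d(X).astype(float)
    r=cv2.Rodrigues(T[:3,:3])[0]
    return cv2.projectPoints(X,r,T[:3,3],d["mtx"],d["dist"])[0].reshape(-1,2)
def ray(d,uv,z):
    p=cv2.undistortPoints(np.array(uv,float).reshape(-1,1,2),d["mtx"],d["dist"]).reshape(-1,2)
    D=np.c_[p,np.ones(len(p))]@d["T"][:3,:3].T; o=d["T"][:3,3]
    return o+D*((z-o[2])/D[:,2])[:,None]
E
python3 - <<'E'
from h import *
for n in("top","scene"):
    d=dict(np.load(n+"0.npz")); C=cloud(d); hsv=cv2.cvtColor(d["img"],cv2.COLOR_BGR2HSV); H,S,V=hsv[...,0].astype(int),hsv[...,1],hsv[...,2]
    reg=(C[...,0]>330)&(C[...,0]<900)&(abs(C[...,1])<520)&(d["z_map"]>0)
    def rep(name,m):
        m=(m&reg).astype(np.uint8)
        k,l,st,c=cv2.connectedComponentsWithStats(m)
        for i in range(1,k):
            if st[i,4]<15: continue
            mm=l==i; P=C[mm]; r=cv2.minAreaRect(P[:,:2].astype(np.float32))
            print(n,name,st[i,4],c[i].round(),"mean",P.mean(0).round(1),"zpct",np.percentile(P[:,2],[5,50,95]).round(),"rect",np.round(r[0],1),np.round(r[1],1),round(r[2],1))
    rep("red",((H<5)|(H>174))&(S>150)&(V>80))
    rep("orange",(H>=6)&(H<18)&(S>180)&(V>100))
    rep("yellow",(H>=19)&(H<32)&(S>150)&(V>100))
    rep("ledge/top",(C[...,2]>120)&(C[...,2]<138))
    rep("mat",(V<45)&(C[...,2]<25))
    rep("blue",(H>100)&(H<125)&(S>150)&(C[...,2]>50))
    cv2.imwrite(f"pics/{n}_crop.png",cv2.resize(d["img"][160:340,130:430] if n=="top" else d["img"][110:330,150:410],None,fx=2.6,fy=2.6,interpolation=cv2.INTER_CUBIC))
E
```

```text
top red 1169 [124. 123.] mean [859.7 438.7  21.2] zpct [ 0.  6. 90.] rect [852.7 430.9] [ 99.8 178.3] 1.9
top red 186 [393. 169.] mean [ 706.7 -387.8   23.4] zpct [18. 23. 29.] rect [ 707.  -388.6] [87.6 20.2] 89.7
top red 85 [190. 212.] mean [568.4 204.7 172. ] zpct [168. 172. 176.] rect [568.3 204.9] [15.3 41.5] 7.1
top orange 233 [378. 236.] mean [ 500.9 -334.2   27.1] zpct [ 6. 30. 35.] rect [ 501.  -338.5] [87.1 27.4] 68.2
top yellow 72 [246. 223.] mean [540.1  57.1 129.7] zpct [125. 130. 134.] rect [539.9  57.3] [13.  42.6] 9.2
top ledge/top 114 [429. 124.] mean [ 817.6 -469.1  128.4] zpct [121. 128. 137.] rect [ 825.6 -465.6] [133.2  61.7] 22.2
top ledge/top 3079 [182. 230.] mean [521.2 236.1 130.9] zpct [125. 130. 137.] rect [522. 237.] [244.2 150.2] 7.4
top ledge/top 3594 [232. 226.] mean [533.5  94.6 129. ] zpct [125. 129. 133.] rect [533.6  95.8] [220.6 130.4] 7.7
top mat 3161 [359. 228.] mean [ 526.6 -284.1    3. ] zpct [-2.  3.  8.] rect [ 525.3 -286.4] [252.  141.7] 73.4
top blue 310 [ 98. 243.] mean [489.3 483.8  98.9] zpct [ 94.  99. 103.] rect [489.  484.8] [54.8 57.
[... 198 characters left out ...]
31.7] [176.4 103.1] 89.9
scene red 232 [234. 348.] mean [ 708.5 -389.6   22.9] zpct [16. 23. 28.] rect [ 708.4 -387.2] [88.2 19.7] 88.3
scene orange 233 [198. 289.] mean [ 500.6 -333.    26.5] zpct [ 9. 30. 35.] rect [ 499.4 -329. ] [85.1 34.7] 79.8
scene yellow 35 [291. 197.] mean [537.   59.9 130.3] zpct [126. 131. 133.] rect [537.   60.2] [10.7 43.5] 6.2
scene ledge/top 3796 [308. 180.] mean [532.1 151.1 130.3] zpct [125. 130. 136.] rect [529.2 174.2] [251.  289.2] 8.2
scene mat 3079 [215. 287.] mean [ 526.3 -287.2    3.8] zpct [-0.  4.  8.] rect [ 521.8 -283.4] [257.5 150.2] 73.0
scene blue 164 [355. 126.] mean [490.7 483.2  98.1] zpct [ 92.  98. 103.] rect [490.5 483.7] [52.3 58.9] 35.1
```

```bash
ls pics
```

```text
scene0.png
scene_crop.png
top0.png
top_crop.png
```

View pics/top_crop.png

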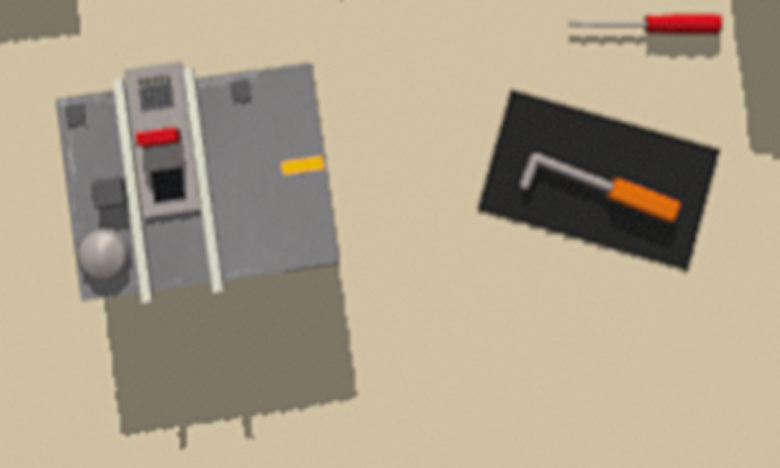

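View pics/scene_crop.png

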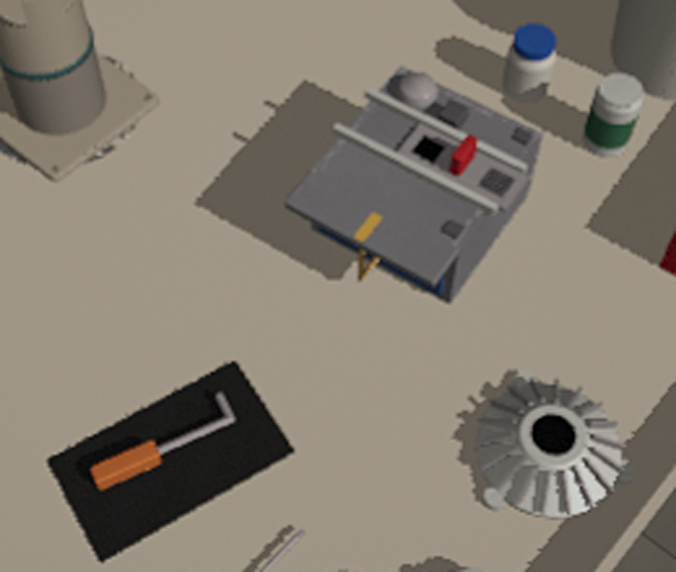

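Run:
```python
from h import *
from scipy.optimize import least_squares
d=dict(np.load("top0.npz")); s=dict(np.load("scene0.npz"))
t=lambda a:np.array(a,float)/2.6+[130,160]-0.3
sc=lambda a:np.array(a,float)/2.6+[150,110]-0.3
tc=t([(57,98),(314,64),(338,264),(80,300)])
sp=sc([(288,205),(437,279),(541,130),(402,68)])
print("corners",ray(d,tc,130).round(1).tolist())
print("scene corners",ray(s,sp,130).round(1).tolist())
# box corners in matching order
B=np.array([(110,-110),(-170,-110),(-170,110),(110,110)],float); Bs=B[[2,1,0,3]]
def fit(W,B):
    a=B-B.mean(0); b=W-W.mean(0)
    th=np.arctan2((a[:,0]*b[:,1]-a[:,1]*b[:,0]).sum(),(a*b).sum()); R=np.array([[np.cos(th),-np.sin(th)],[np.sin(th),np.cos(th)]])
    o=W.mean(0)-R@B.mean(0); return o,th,np.linalg.norm(W-(B@R.T+o),axis=1)
for W,b in((ray(d,tc,130)[:,:2],B),(ray(s,sp,130)[:,:2],Bs)):
    o,th,e=fit(W,b); print("box",o.round(1),np.degrees(th).round(2),e.round(1))
    R=np.array([[np.cos(th),-np.sin(th)],[np.sin(th),np.cos(th)]])
    for nm,P in(("grip",(568.3,204.9)),("stripe",(539.9,57.3))): print(nm,((np.array(P)-o)@R).round(1))
    print("dome",((ray(d,t([(103,253)]),145)[0,:2]-o)@R).round(1),"eye",(o+R@[-152,0]).round(1))
# rod
rt=t([(536,157),(526,188),(612,190),(678,212)])
print("rod top elbow,tip,shaft start,handle end",ray(d,rt,18).round(1).tolist())
rs=sc([(232,419),(220,397),(158,453)])
print("rod scene",ray(s,rs,18).round(1).tolist())
C=cloud(d);m=(C[...,2]>11)&(C[...,2]<40)&(abs(C[...,0]-520)<60)&(C[...,1]<-190)&(C[...,1]>-400)
P=C[m];print(len(P),cv2.minAreaRect(P[:,:2].astype(np.float32)))
```

```text
corners [[614.6, 321.6, 130.0], [648.9, 43.6, 130.0], [433.7, 19.2, 130.0], [397.8, 294.8, 130.0]]
scene corners [[440.7, 19.5, 130.0], [649.4, 56.1, 130.0], [606.8, 329.8, 130.0], [399.7, 294.5, 130.0]]
box [520.1 199.5] 97.05 [1.3 1.4 2.7 0.6]
grip [ -0.6 -48.5]
stripe [-143.6   -2.2]
dome [75.9 63.3] eye [538.7  48.7]
box [519.4 204.6] 99.09 [3.  5.8 3.9 6.5]
grip [ -7.4 -48.3]
stripe [-148.7    3.1]
dome [73.  60.7] eye [543.5  54.5]
rod top elbow,tip,shaft start,handle end [[551.7, -210.1, 18.0], [515.6, -197.7, 18.0], [512.3, -298.3, 18.0], [485.8, -375.0, 18.0]]
rod scene [[549.8, -205.1, 18.0], [517.9, -193.3, 18.0], [514.7, -295.3, 18.0]]
356 ((501.421875, -291.2015075683594), (197.53143310546875, 78.25557708740234), 81.76309967041016)
```

```bash
cat >> h.py <<'E'
from scipy.spatial.transform import Rotation as Ro
def rel(pos,yawdeg,rot=None):
    from cell import read_state
    s=read_state(); R0=Ro.from_euler('xyz',s["tool_rot"]); R1=Ro.from_euler('xyz',[np.pi,0,np.radians(yawdeg)]) if rot is None else rot
    print("t",round(s["clock"],2),"pos",s["eef_pos"].round(1),"rot deg",np.degrees(s["tool_rot"]).round(2),"F",s["force"].round(1),"w",round(s["width"],1))
    print("shift cm",(R0.inv().apply(np.array(pos)-s["eef_pos"])/10).round(2),"rotvec",(R0.inv()*R1).as_rotvec().round(3))
E
python3 - <<'E'
from h import *
d=dict(np.load("top0.npz")); C=cloud(d)
q=C[(abs(C[...,0]-220)<150)&(abs(C[...,1]-580)<120)]; print(np.percentile(q[:,2],[50,90,99]))
rel([568.4,204.8,260],97.3)
E
```

```text
[ 60.80581247 296.09676706 419.36603581]
t 0.1 pos [247.9 600.3 230.5] rot deg [-179.9     0.    157.55] F [-0.1 -0.5 -1. ] w 85.5
shift cm [-44.72 -24.32  -2.91] rotvec [-2.000e-03  1.000e-03  1.052e+00]
```

Emit:
carry_out:
  series:
    - [[-0.5,-0.3,-3,0,0,0,8.5],[-3.5,-1.9,-3.5,0,0,0.08,8.5],[-6.9,-3.75,-3.5,0,0,0.19,8.5],[-10.3,-5.6,-3.5,0,0,0.3,8.5],[-13.7,-7.45,-3.5,0,0,0.41,8.5]]

```text
clock: 0.52
eef_pos: [347.0, 478.1, 266.2]
tool_rot: [-3.141, 0.0, 2.335]
force: [0.9, 0.5, -0.9]
width: 85.2
```

```bash
python3 -c "
from h import *
rel([568.4,204.8,260],97.3)"
```

```text
t 0.52 pos [347.  478.1 266.2] rot deg [-179.98    0.    133.79] F [ 0.9  0.5 -0.9] w 85.2
shift cm [-35.05  -2.92   0.62] rotvec [-0.     0.     0.637]
```

Emit:
carry_out:
  series:
    - [[-3.8,-0.3,0,0,0,0.11,8.5],[-7.6,-0.6,0,0,0,0.22,8.5],[-11.4,-0.9,0.1,0,0,0.33,6],[-15.2,-1.25,0.2,0,0,0.44,5],[-19,-1.6,0.3,0,0,0.54,5]]

```text
clock: 0.93
eef_pos: [467.6, 330.3, 263.1]
tool_rot: [-3.141, 0.0, 1.795]
force: [0.4, -0.1, -0.8]
width: 51.1
```

```bash
python3 -c "
from h import *
rel([568.4,204.8,260],97.3)"
```

```text
t 0.93 pos [467.6 330.3 263.1] rot deg [-179.97    0.    102.83] F [ 0.4 -0.1 -0.8] w 51.1
shift cm [-14.48   7.04   0.3 ] rotvec [-0.001  0.     0.096]
```

Emit:
carry_out:
  series:
    - [[-3.5,1.7,0,0,0,0.05,5],[-7,3.4,0.1,0,0,0.096,5],[-10.5,5.1,0.2,0,0,0.096,5],[-13.5,6.5,0.3,0,0,0.096,5],[-14.4,7.0,0.3,0,0,0.096,5]]

```text
clock: 1.35
eef_pos: [570.9, 200.5, 260.0]
tool_rot: [3.14, 0.005, 1.696]
force: [-0.0, -0.5, -0.1]
width: 50.0
```

Run:
```python
from h import *
from cell import get_image
rel([568.4,204.8,152],97.3)
d=get_image("scene"); cv2.imwrite("pics/s1.png",cv2.resize(d["img"][60:260,220:420],None,fx=3,fy=3,interpolation=cv2.INTER_CUBIC))
```

```text
t 1.35 pos [570.9 200.5 260. ] rot deg [179.93   0.26  97.16] F [-0.  -0.5 -0.1] w 50.0
shift cm [ 0.51 -0.21 10.8 ] rotvec [ 0.001  0.005 -0.002]
```

View pics/s1.png

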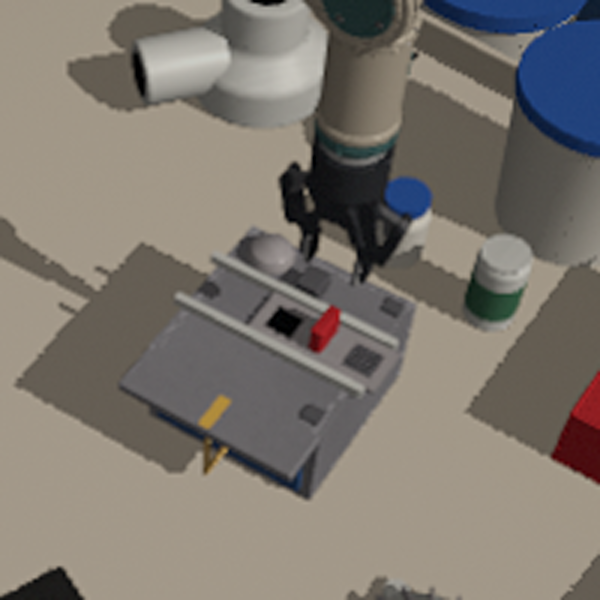

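Run:
```python
from h import *
rel([568.4,204.8,152],97.3)
```

```text
t 1.4 pos [571.1 201.1 260. ] rot deg [179.92   0.23  97.15] F [ 1.5 -1.1  0. ] w 50.3
shift cm [ 0.45 -0.23 10.8 ] rotvec [ 0.001  0.004 -0.003]
```

Emit:
carry_out:
  series:
    - [[0.2,-0.1,2.5,0,0,0,5],[0.4,-0.2,5,0,0,0,5],[0.4,-0.2,7,0,0,0,5],[0.4,-0.2,7.5,0,0,0,5],[0.4,-0.2,7.5,0,0,0,5]]

```text
clock: 1.82
eef_pos: [563.5, 212.0, 183.6]
tool_rot: [-3.137, 0.0, 1.705]
force: [0.0, -0.2, -1.4]
width: 50.0
```

Run:
```python
from h import *
from cell import get_image
d=get_image("top"); cv2.imwrite("pics/t1.png",cv2.resize(d["img"][150:330,120:320],None,fx=3,fy=3,interpolation=cv2.INTER_CUBIC))
d=get_image("scene"); cv2.imwrite("pics/s2.png",cv2.resize(d["img"][90:240,240:390],None,fx=4,fy=4,interpolation=cv2.INTER_CUBIC))
rel([568.4,204.8,152],97.3)
```

```text
t 1.92 pos [565.6 212.  186.1] rot deg [ 1.7995e+02 -2.0000e-02  9.7660e+01] F [-0.2  0.1  0.1] w 50.3
shift cm [-0.75  0.18  3.41] rotvec [ 0.001 -0.     0.006]
```

View pics/t1.png

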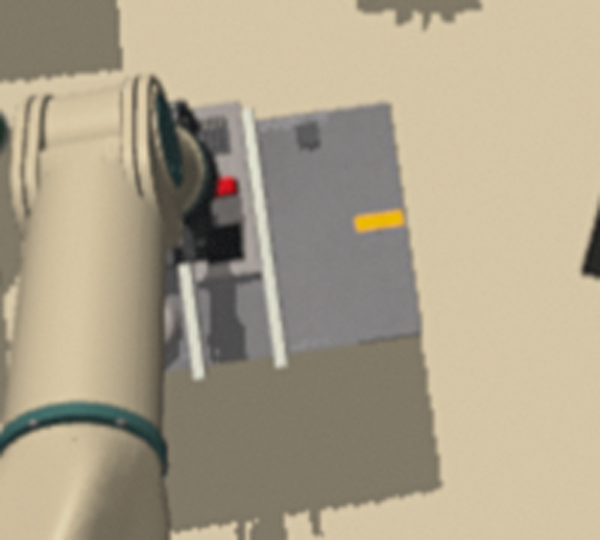

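View pics/s2.png

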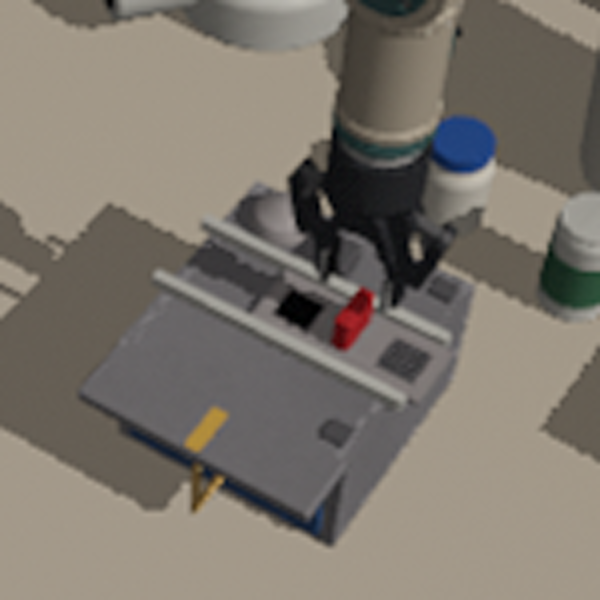

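Emit:
carry_out:
  series:
    - [[0,0,0,0,0,0,5],[0,0,0,0,0,0,5],[0,0,0,0,0,0,5]]

```text
clock: 2.17
eef_pos: [565.9, 211.5, 186.4]
tool_rot: [3.14, -0.001, 1.704]
force: [-1.0, -0.7, -0.1]
width: 49.8
```

Run:
```python
from h import *
rel([568.4,204.8,152],97.3)
```

```text
t 2.17 pos [565.9 211.5 186.4] rot deg [ 1.7989e+02 -3.0000e-02  9.7620e+01] F [-1.  -0.7 -0.1] w 49.8
shift cm [-0.7   0.15  3.44] rotvec [ 0.002 -0.001  0.006]
```

Emit:
carry_out:
  series:
    - [[-0.4,0.1,1.2,0,0,0,5],[-0.7,0.2,2.6,0,0,0,5],[-0.7,0.2,3.8,0,0,0,5],[-0.7,0.2,4.0,0,0,0,5],[-0.7,0.2,4.0,0,0,0,5]]

```text
clock: 2.58
eef_pos: [567.6, 204.7, 144.6]
tool_rot: [-3.14, 0.0, 1.704]
force: [0.1, -0.3, -0.4]
width: 50.1
```

Run:
```python
from h import *
from cell import get_image
d=get_image("scene"); cv2.imwrite("pics/s3.png",cv2.resize(d["img"][90:240,240:390],None,fx=4,fy=4,interpolation=cv2.INTER_CUBIC))
rel([568.4,204.8,145],97.3)
```

```text
t 2.63 pos [568.2 204.9 145.3] rot deg [-1.7998e+02 -1.0000e-02  9.7630e+01] F [-0.9  0.8  0.5] w 50.0
shift cm [-0.01  0.02  0.03] rotvec [-0.    -0.     0.006]
```

View pics/s3.png

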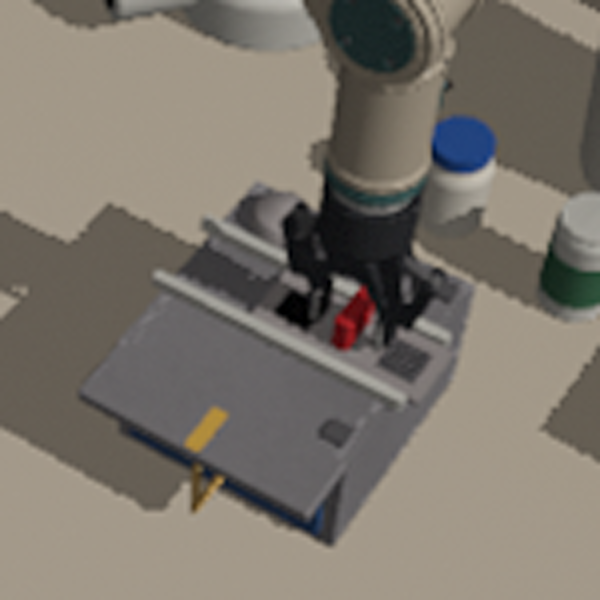

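The fingers straddle the red grip at (355,320) in this crop. I'll close them.

Emit:
carry_out:
  series:
    - [[0,0,0,0,0,0,2.5],[0,0,0,0,0,0,1.0],[0,0,0,0,0,0,1.0],[0,0,0,0,0,0,1.0],[0,0,0,0,0,0,1.0]]

```text
clock: 3.05
eef_pos: [568.6, 204.9, 146.1]
tool_rot: [3.141, -0.001, 1.704]
force: [-1.0, -0.3, 4.7]
width: 15.5
```

Run:
```python
from h import *
o=np.array([568.3,204.8]); rel([568.3-50*.9919,204.8-50*.127,145],97.3)
```

```text
t 3.05 pos [568.6 204.9 146.1] rot deg [ 1.7994e+02 -3.0000e-02  9.7640e+01] F [-1.  -0.3  4.7] w 15.5
shift cm [ 0.02 -5.03  0.11] rotvec [ 0.001 -0.001  0.006]
```

Emit:
carry_out:
  series:
    - [[0,-1.0,0,0,0,0,1],[0,-2.0,0,0,0,0,1],[0,-3.0,0,0,0,0,1],[0,-4.0,0,0,0,0,1],[0,-4.7,0,0,0,0,1]]

```text
clock: 3.47
eef_pos: [521.1, 198.4, 146.1]
tool_rot: [3.141, -0.0, 1.704]
force: [-0.3, 0.3, 4.5]
width: 15.2
```

Emit:
carry_out:
  series:
    - [[0,-0.2,0,0,0,0,1],[0,-0.3,0,0,0,0,1],[0,-0.3,0,0,0,0,1],[0,-0.3,0,0,0,0,1]]

```text
clock: 3.8
eef_pos: [519.2, 198.2, 146.1]
tool_rot: [3.14, -0.0, 1.704]
force: [-0.9, 0.5, 8.0]
width: 15.1
```

Run:
```python
from h import *
rel([568.6-50*.9915,204.9-50*.13,145],97.3)
```

```text
t 3.8 pos [519.2 198.2 146.1] rot deg [ 1.7993e+02 -3.0000e-02  9.7630e+01] F [-0.9  0.5  8. ] w 15.1
shift cm [ 0.02 -0.02  0.11] rotvec [ 0.001 -0.     0.006]
```

Emit:
carry_out:
  series:
    - [[0,0,0,0,0,0,3],[0,0,0,0,0,0,4],[0,0,0,0,0,0,4],[0,0,-1,0,0,0,4],[0,0,-3,0,0,0,4]]

```text
clock: 4.22
eef_pos: [517.1, 197.4, 173.9]
tool_rot: [-3.137, 0.002, 1.704]
force: [0.5, 0.6, -0.8]
width: 39.8
```

Run:
```python
from h import *
rel([505.3,-327,200],68.4)
```

```text
t 4.22 pos [517.1 197.4 173.9] rot deg [-1.7972e+02  9.0000e-02  9.7610e+01] F [ 0.5  0.6 -0.8] w 39.8
shift cm [-51.82  -8.12  -2.49] rotvec [-0.004  0.003  0.51 ]
```

Emit:
carry_out:
  series:
    - [[-0.5,0,-3,0,0,0,5],[-3,-0.5,-5,0,0,0.05,6],[-6.5,-1,-6,0,0,0.1,6],[-10.3,-1.6,-6,0,0,0.15,6],[-14.2,-2.2,-6,0,0,0.2,6]]

```text
clock: 4.63
eef_pos: [516.2, 53.5, 236.9]
tool_rot: [3.139, -0.001, 1.503]
force: [0.6, -0.3, -0.1]
width: 60.1
```

Run:
```python
from h import *
from cell import get_image
rel([504.5,-328.6,150],68.4)
d=get_image("scene"); cv2.imwrite("pics/s4.png",cv2.resize(d["img"][90:240,240:390],None,fx=4,fy=4,interpolation=cv2.INTER_CUBIC))
```

```text
t 4.63 pos [516.2  53.5 236.9] rot deg [ 1.7985e+02 -6.0000e-02  8.6130e+01] F [ 0.6 -0.3 -0.1] w 60.1
shift cm [-38.21   1.39   8.66] rotvec [ 0.003 -0.001  0.309]
```

View pics/s4.png

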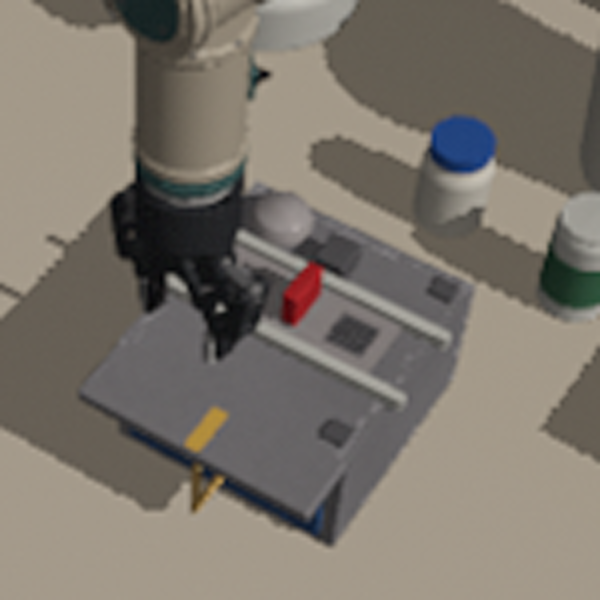

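The plate has moved one click: the grip is at (300,295), over where the port was, and the mesh at (352,333) is still off to the side. Next is the rod.

Emit:
carry_out:
  series:
    - [[-3.8,0.1,0,0,0,0.06,6],[-7.7,0.2,0,0,0,0.12,6],[-11.6,0.3,0,0,0,0.18,6],[-15.5,0.5,0,0,0,0.24,6],[-19.4,0.7,0,0,0,0.31,6]]

```text
clock: 5.1
eef_pos: [509.5, -141.3, 235.9]
tool_rot: [3.141, -0.0, 1.191]
force: [0.9, 0.6, 0.8]
width: 59.7
```

Run:
```python
from h import *
rel([504.5,-328.6,120],68.4)
```

```text
t 5.1 pos [ 509.5 -141.3  235.9] rot deg [ 1.7998e+02 -3.0000e-02  6.8250e+01] F [0.9 0.6 0.8] w 59.7
shift cm [-17.59   6.47  11.59] rotvec [ 0.    -0.    -0.003]
```

Emit:
carry_out:
  series:
    - [[-3.3,1.2,1.5,0,0,0,6],[-6.6,2.4,3.5,0,0,0,6],[-9.9,3.6,5.5,0,0,0,6],[-13.2,4.85,7,0,0,0,6],[-16,5.9,9,0,0,0,6]]

```text
clock: 5.52
eef_pos: [505.7, -313.3, 145.5]
tool_rot: [3.14, 0.001, 1.193]
force: [0.7, -0.8, 0.7]
width: 59.8
```

Emit:
carry_out:
  series:
    - [[-1.2,0.4,1.5,0,0,0,6],[-1.2,0.4,1.5,0,0,0,6],[-1.2,0.4,1.5,0,0,0,6],[-1.2,0.4,1.5,0,0,0,6]]

```text
clock: 5.85
eef_pos: [505.7, -321.5, 130.9]
tool_rot: [3.141, -0.001, 1.195]
force: [0.3, -0.0, 0.6]
width: 59.8
```

Run:
```python
from h import *
from cell import get_image
rel([504.5,-328.6,12],68.4)
for n,sl in(("top",np.s_[180:280,300:420]),("scene",np.s_[230:340,150:280])):
    d=get_image(n); cv2.imwrite(f"pics/{n}5.png",cv2.resize(d["img"][sl],None,fx=4.5,fy=4.5,interpolation=cv2.INTER_CUBIC))
```

```text
t 5.85 pos [ 505.7 -321.5  130.9] rot deg [ 1.7998e+02 -7.0000e-02  6.8470e+01] F [ 0.3 -0.   0.6] w 59.8
shift cm [-0.72  0.14 11.89] rotvec [ 0.    -0.001  0.001]
```

View pics/top5.png

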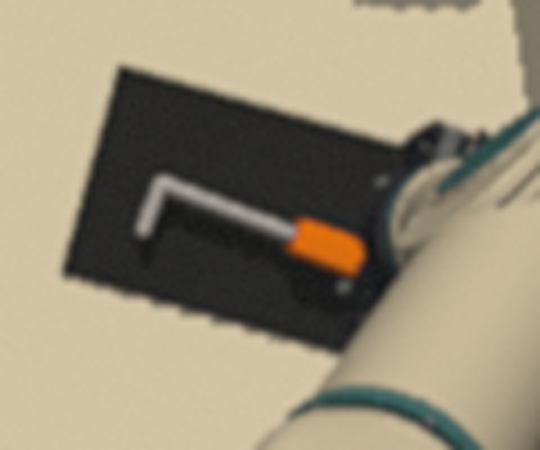

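View pics/scene5.png

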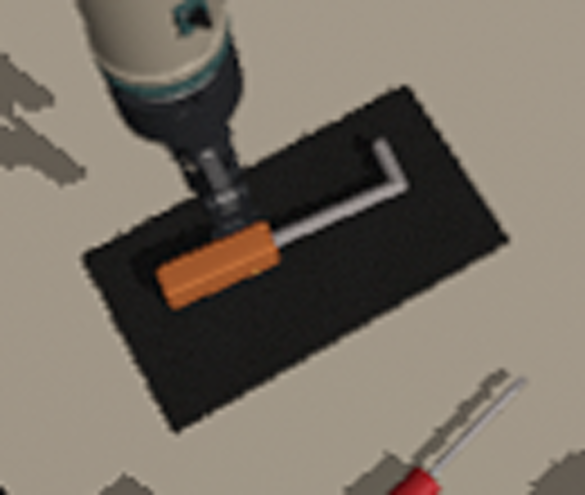

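Emit:
carry_out:
  series:
    - [[-0.4,0.1,3,0,0,0,6],[-0.7,0.1,6,0,0,0,6],[-0.7,0.1,8.5,0,0,0,6],[-0.7,0.1,10,0,0,0,6],[-0.7,0.1,10,0,0,0,6]]

```text
clock: 6.37
eef_pos: [502.4, -326.9, 28.1]
tool_rot: [-3.137, -0.002, 1.196]
force: [-0.8, -0.8, -0.4]
width: 59.7
```

Run:
```python
from h import *
rel([504.5,-328.6,9],68.4)
```

```text
t 6.37 pos [ 502.4 -326.9   28.1] rot deg [-1.7974e+02 -1.1000e-01  6.8520e+01] F [-0.8 -0.8 -0.4] w 59.7
shift cm [-0.08  0.26  1.91] rotvec [-0.005 -0.002  0.002]
```

Emit:
carry_out:
  series:
    - [[0,0,0.8,0,0,0,6],[0,0.0,1.6,0,0,0,6],[0,0.0,2.1,0,0,0,6],[0,0.0,2.1,0,0,0,6],[0,0.0,2.1,0,0,0,6]]

```text
clock: 6.78
eef_pos: [503.5, -329.7, 9.6]
tool_rot: [3.141, 0.0, 1.194]
force: [0.1, -0.1, -0.5]
width: 60.3
```

Run:
```python
from h import *
rel([504.5,-328.6,9],68.4)
```

```text
t 6.78 pos [ 503.5 -329.7    9.6] rot deg [179.98   0.    68.41] F [ 0.1 -0.1 -0.5] w 60.3
shift cm [0.14 0.05 0.06] rotvec [0. 0. 0.]
```

Emit:
carry_out:
  series:
    - [[0,0,0,0,0,0,3.5],[0,0,0,0,0,0,2.4],[0,0,0,0,0,0,1.8],[0,0,0,0,0,0,1.5],[0,0,0,0,0,0,1.5]]

```text
clock: 7.2
eef_pos: [503.2, -329.8, 9.9]
tool_rot: [3.141, -0.0, 1.194]
force: [-1.4, 1.4, 5.5]
width: 23.0
```

Emit:
carry_out:
  series:
    - [[0,0,0,0,0,0,1.5],[0,0,-0.8,0,0,0,1.5],[0,0,-2,0,0,0,1.5],[0,0,-4,0,0,0,1.5],[0,0,-5,0,0,0,1.5]]

```text
clock: 7.62
eef_pos: [504.1, -330.4, 61.5]
tool_rot: [3.139, 0.001, 1.194]
force: [0.6, -1.2, -2.0]
width: 22.8
```

Run:
```python
from h import *
from cell import get_image
rel([504.5,-328.6,60],68.4)
for n,sl in(("top",np.s_[180:280,300:420]),("scene",np.s_[210:340,150:280])):
    d=get_image(n); np.savez(f"{n}6.npz",**d);cv2.imwrite(f"pics/{n}6.png",cv2.resize(d["img"][sl],None,fx=4.5,fy=4.5,interpolation=cv2.INTER_CUBIC))
```

```text
t 7.62 pos [ 504.1 -330.4   61.5] rot deg [1.7987e+02 4.0000e-02 6.8400e+01] F [ 0.6 -1.2 -2. ] w 22.8
shift cm [ 0.18 -0.03  0.15] rotvec [ 0.002  0.001 -0.   ]
```

View pics/top6.png

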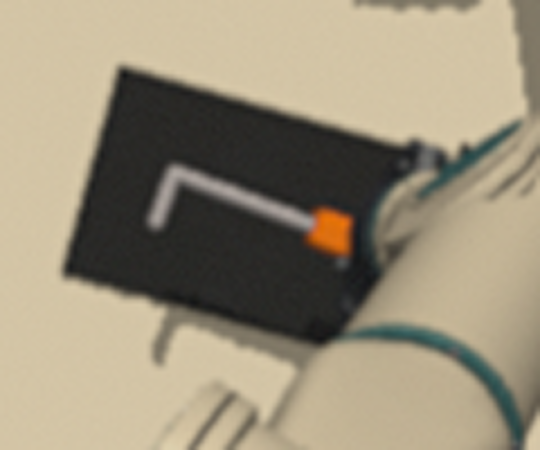

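View pics/scene6.png

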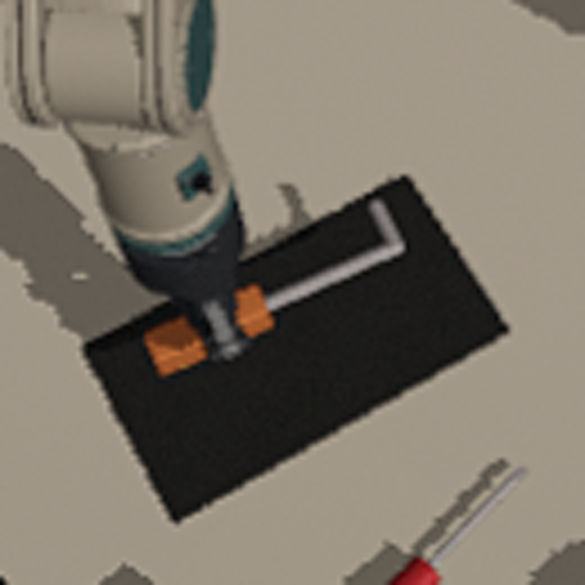

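Run:
```python
from h import *
d=dict(np.load("top6.npz"))
t=lambda a:np.array(a,float)/4.5+[300,180]-0.4
W=ray(d,t([(173,173),(155,226),(310,223)]),70); print(W.round(1).tolist())
tc=np.array([504.1,-330.4]); a=np.radians(68.4); R=np.array([[np.cos(a),-np.sin(a)],[np.sin(a),np.cos(a)]])
print("elbow,tip,handle-front in rod-ish frame (x fwd,y left)",((W[:,:2]-tc)@R).round(1))
for n in("top6","scene6"):
    d=dict(np.load(n+".npz"));C=cloud(d);L=(C.reshape(-1,3)[:,:2]-tc)@R; z=C.reshape(-1,3)[:,2]
    for x0 in range(30,140,12):
        m=(abs(L[:,0]-x0)<6)&(abs(L[:,1])<25)&(z>45)&(z<110)
        if m.sum()>3: print(n,x0,m.sum(),np.median(L[m,1]).round(1),np.percentile(z[m],[50,85]).round(1))
```

```text
[[555.0, -209.4, 70.0], [520.7, -197.0, 70.0], [521.6, -298.0, 70.0]]
elbow,tip,handle-front in rod-ish frame (x fwd,y left) [[131.2  -2.8]
 [130.1  33.7]
 [ 36.6  -4.4]]
top6 30 38 -2.0 [79.9 85.1]
top6 42 13 -2.0 [71.2 73.6]
top6 54 14 -0.8 [72.6 74.5]
top6 66 14 -1.1 [72.1 76.4]
top6 78 13 -2.0 [72.9 76.2]
top6 90 15 -0.9 [72.7 75.2]
top6 102 13 -2.0 [72.6 75.7]
top6 114 14 -1.8 [71.2 74.2]
top6 126 33 7.3 [73.  76.5]
top6 138 7 7.2 [70.7 72.9]
scene6 30 37 -6.5 [83.9 86.2]
scene6 42 14 -1.8 [75.  77.4]
scene6 54 13 -2.7 [75.3 76.8]
scene6 66 14 -2.0 [75.4 76.1]
scene6 78 12 -2.4 [75.6 78.3]
scene6 90 14 -2.1 [74.5 76.5]
scene6 102 13 -2.1 [74. 76.]
scene6 114 13 -1.7 [75.  77.7]
scene6 126 29 7.7 [74.6 76.5]
scene6 138 7 10.3 [74.1 76.9]
```

Run:
```python
from h import *
d=dict(np.load("scene6.npz"))
print(pix(d,[[539.1,48.3,28],[539.1,48.3,62]]).round(1), ray(d,[[289,217.3]],28).round(1))
cv2.imwrite("pics/eye.png",cv2.resize(d["img"][180:230,260:320],None,fx=12,fy=12,interpolation=cv2.INTER_CUBIC))
C=cloud(d);hsv=cv2.cvtColor(d["img"],cv2.COLOR_BGR2HSV)
m=(hsv[...,0]>14)&(hsv[...,0]<32)&(hsv[...,1]>130)&(C[...,2]<115)&(abs(C[...,0]-540)<40)&(abs(C[...,1]-50)<50)
for v,u in np.argwhere(m): print(u,v,C[v,u].round(0),end=";")
a=np.radians(97.4);R=np.array([[np.cos(a),-np.sin(a)],[np.sin(a),np.cos(a)]])
o=np.array([519.5,199])
print("grid box, sheet corners",pix(d,np.c_[np.array([(110,-110),(-170,-110),(-170,110),(110,110)])@R.T+o,[130]*4]).round(1))
```

```text
[[288.5 216.9]
 [288.7 211.3]] [[541.6  48.1  28. ]]
288 207 [540.  42.  95.];289 208 [543.  44.  90.];288 209 [542.  40.  87.];289 209 [541.  47.  78.];294 209 [534.  83.  33.];289 210 [542.  46.  75.];293 210 [535.  77.  33.];294 210 [536.  82.  29.];295 210 [535.  88.  22.];292 211 [535.  72.  33.];293 211 [537.  75.  32.];292 212 [537.  69.  33.];291 213 [539.  61.  37.];289 214 [540.  49.  46.];290 214 [538.  58.  33.];288 215 [542.  41.  51.];289 215 [543.  46.  45.];290 215 [538.  57.  29.];288 216 [541.  43.  42.];289 216 [540.  50.  32.];grid box, sheet corners [[358.3 162.1]
 [315.7 219.5]
 [257.9 187.8]
 [303.5 135.5]]
```

View pics/eye.png

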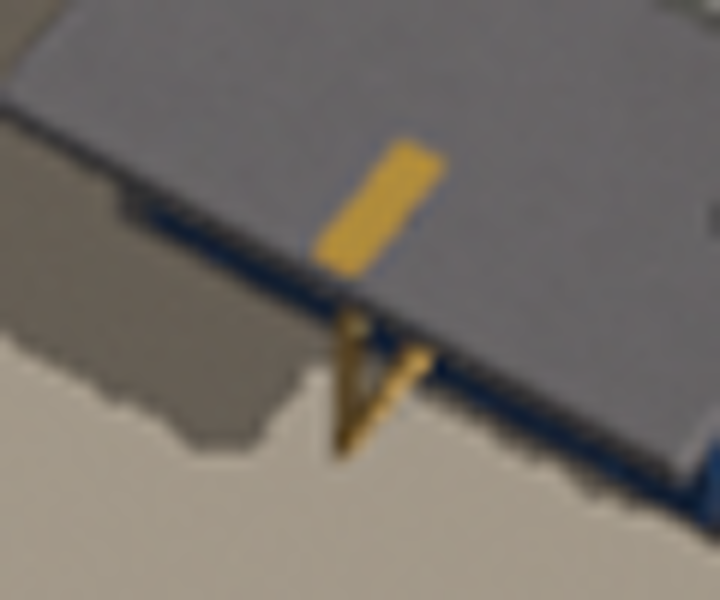

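Run:
```python
from h import *
rel([624.4,-112.5,54],97.4)
```

```text
t 7.72 pos [ 504.8 -330.8   61.7] rot deg [1.7974e+02 6.0000e-02 6.8410e+01] F [-0.5  0.3 -3. ] w 23.0
shift cm [24.7   3.08  0.75] rotvec [ 0.004  0.002 -0.506]
```

Emit:
carry_out:
  series:
    - [[1.5,0.2,-1,0,0,0,1.5],[4,0.5,-1.5,0,0,-0.06,1.5],[7,0.9,-1.5,0,0,-0.12,1.5],[10,1.3,-1.5,0,0,-0.18,1.5],[13,1.6,-1.5,0,0,-0.24,1.5]]

```text
clock: 8.13
eef_pos: [566.4, -213.3, 73.8]
tool_rot: [-3.141, -0.0, 1.436]
force: [0.6, 0.0, -2.5]
width: 23.1
```

Run:
```python
from h import *
rel([624.4,-112.5,54],97.4)
```

```text
t 8.13 pos [ 566.4 -213.3   73.8] rot deg [-1.7998e+02 -2.0000e-02  8.2300e+01] F [ 0.6  0.  -2.5] w 23.1
shift cm [10.77  4.39  1.98] rotvec [-0.    -0.    -0.264]
```

Emit:
carry_out:
  series:
    - [[2.5,1.2,0.3,0,0,-0.06,1.5],[5,2.4,0.8,0,0,-0.13,1.5],[7.5,3.6,1.3,0,0,-0.2,1.5],[9.5,4.3,1.8,0,0,-0.26,1.5],[9.8,4.4,1.9,0,0,-0.26,1.5]]

```text
clock: 8.55
eef_pos: [624.6, -116.7, 53.5]
tool_rot: [3.141, -0.005, 1.703]
force: [0.5, 0.8, -3.0]
width: 22.8
```

Emit:
carry_out:
  series:
    - [[0,0,0,0,0,0,1.5],[0,0,0,0,0,0,1.5],[0,0,0,0,0,0,1.5]]

```text
clock: 8.8
eef_pos: [621.9, -126.0, 55.3]
tool_rot: [-3.14, 0.002, 1.691]
force: [-1.0, 0.3, -2.5]
width: 23.1
```

Run:
```python
from h import *
from cell import get_image
rel([624.4,-112.5,54],97.4)
for n,sl in(("top",np.s_[170:300,200:360]),("scene",np.s_[150:270,240:400])):
    d=get_image(n); np.savez(f"{n}7.npz",**d);cv2.imwrite(f"pics/{n}7.png",cv2.resize(d["img"][sl],None,fx=4.5,fy=4.5,interpolation=cv2.INTER_CUBIC))
```

```text
t 8.8 pos [ 621.9 -126.    55.3] rot deg [-1.7993e+02  9.0000e-02  9.6880e+01] F [-1.   0.3 -2.5] w 23.1
shift cm [1.31 0.41 0.13] rotvec [-0.001  0.002 -0.009]
```

View pics/top7.png

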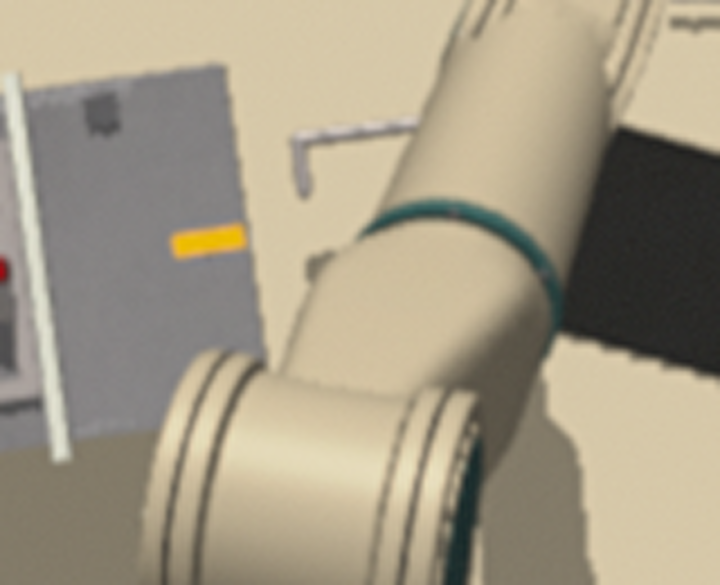

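View pics/scene7.png

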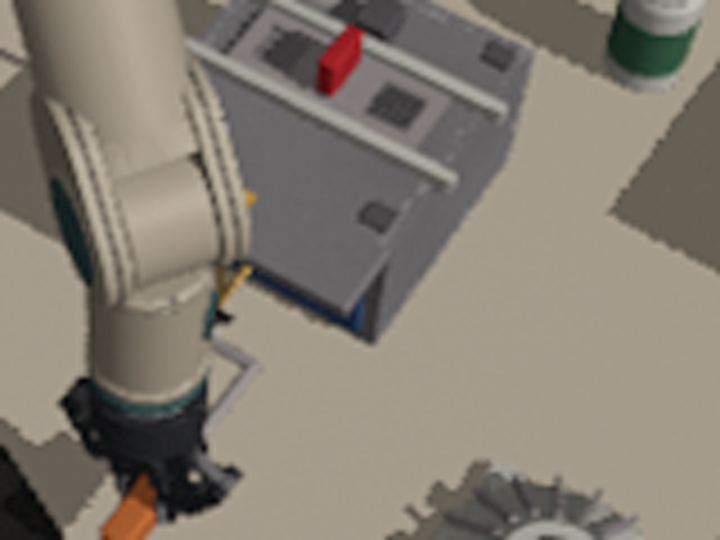

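Run:
```python
from h import *
d=dict(np.load("top7.npz"))
t=lambda a:np.array(a,float)/4.5+[200,170]-0.4
W=ray(d,t([(299,137),(305,197)]),63)[:,:2]; print(W.round(1))
a=np.radians(97.4);R=np.array([[np.cos(a),-np.sin(a)],[np.sin(a),np.cos(a)]])
print("rel eye in box axes",((W-[540,48])@R).round(1), "tcp",((np.array([621.9,-126])-[540,48])@R).round(1))
print("stripe",ray(d,t([(172,246),(246,238)]),130).round(1))
rel([624.4,-112.5,54],97.4)
```

```text
[[610.5   1. ]
 [571.1  -2.6]]
rel eye in box axes [[-55.7 -63.9]
 [-54.2 -24.3]] tcp [-183.1  -58.8]
stripe [[536.9  79.5 130. ]
 [541.5  33.6 130. ]]
t 8.9 pos [ 622.3 -125.8   55.5] rot deg [-1.7998e+02  7.0000e-02  9.6880e+01] F [-0.2 -0.6 -2.6] w 22.7
shift cm [1.3  0.37 0.15] rotvec [-0.     0.001 -0.009]
```

Emit:
carry_out:
  series:
    - [[1.5,0,0,0,0,-0.009,1.5],[3,0,0,0,0,-0.009,1.5],[4.5,0,0,0,0,-0.009,1.5],[6,0,0,0,0,-0.009,1.5],[7.4,0,0,0,0,-0.009,1.5]]

```text
clock: 9.32
eef_pos: [613.4, -47.0, 55.3]
tool_rot: [-3.141, -0.002, 1.704]
force: [0.2, 0.6, -1.7]
width: 23.2
```

Emit:
carry_out:
  series:
    - [[0.2,0,0,0,0,0,1.5],[0.2,0,0,0,0,0,1.5],[0.2,0,0,0,0,0,1.5],[0.2,0,0,0,0,0,1.5]]

```text
clock: 9.65
eef_pos: [613.8, -49.7, 55.5]
tool_rot: [3.141, 0.001, 1.701]
force: [-0.6, -0.6, -2.2]
width: 23.0
```

Run:
```python
from h import *
from cell import get_image,read_state
rel([624.4,-112.5,54],97.4)
a=np.radians(97.4);R=np.array([[np.cos(a),-np.sin(a)],[np.sin(a),np.cos(a)]])
print("tcp rel eye",((read_state()["eef_pos"][:2]-[540,48])@R).round(1))
for n,sl in(("top",np.s_[170:300,200:360]),("scene",np.s_[150:270,240:400])):
    d=get_image(n); np.savez(f"{n}8.npz",**d);cv2.imwrite(f"pics/{n}8.png",cv2.resize(d["img"][sl],None,fx=4.5,fy=4.5,interpolation=cv2.INTER_CUBIC))
```

```text
t 9.65 pos [613.8 -49.7  55.5] rot deg [1.7998e+02 7.0000e-02 9.7480e+01] F [-0.6 -0.6 -2.2] w 23.0
shift cm [-6.36  0.23  0.15] rotvec [0.    0.001 0.001]
tcp rel eye [-106.4  -60.6]
```

View pics/scene8.png

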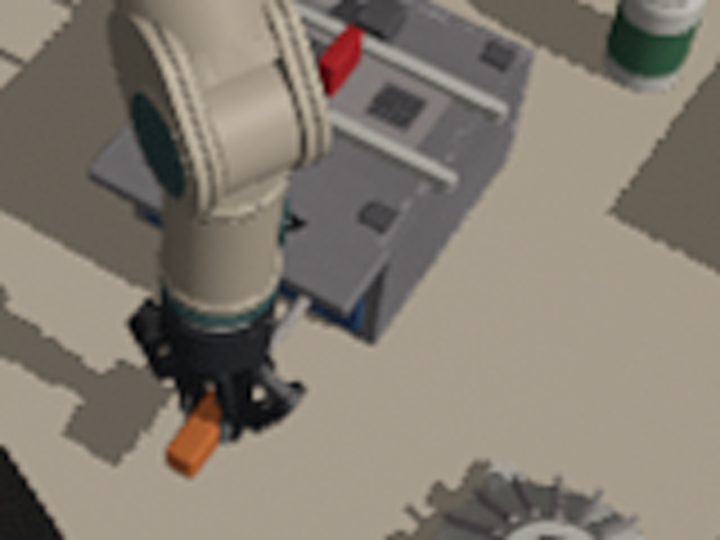

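Emit:
carry_out:
  series:
    - [[0,-1,0,0,0,0,1.5],[0,-2,0,0,0,0,1.5],[0,-3,0,0,0,0,1.5],[0,-4.0,0,0,0,0,1.5],[0,-4.4,0,0,0,0,1.5]]

```text
clock: 10.17
eef_pos: [568.4, -55.2, 55.2]
tool_rot: [-3.14, 0.0, 1.701]
force: [-0.5, 0.1, -2.7]
width: 22.8
```

Emit:
carry_out:
  series:
    - [[0,0,0,0,0,0,1.5],[0,0,0,0,0,0,1.5]]

```text
clock: 10.33
eef_pos: [570.7, -54.5, 55.5]
tool_rot: [3.141, 0.0, 1.702]
force: [0.2, -0.4, -2.0]
width: 22.6
```

Run:
```python
from h import *
from cell import read_state
a=np.radians(97.4);R=np.array([[np.cos(a),-np.sin(a)],[np.sin(a),np.cos(a)]])
print("tcp rel eye",((read_state()["eef_pos"][:2]-[540,48])@R).round(1),read_state()["tau"].round(2))
```

```text
tcp rel eye [-105.6  -17.2] [ 2.600e-01 -5.581e+01  4.920e+00 -1.075e+01  3.000e-02  1.000e-01
  1.000e-02]
```

Emit:
carry_out:
  series:
    - [[-0.8,0,0,0,0,0,1.5],[-1.6,0,0,0,0,0,1.5],[-2.4,0,0,0,0,0,1.5],[-3.2,0,0,0,0,0,1.5],[-4,0,0,0,0,0,1.5]]

```text
clock: 10.75
eef_pos: [575.8, -93.9, 55.2]
tool_rot: [3.141, -0.001, 1.702]
force: [0.0, 3.0, -3.2]
width: 22.8
```

Run:
```python
from h import *
from cell import get_image,read_state
a=np.radians(97.4);R=np.array([[np.cos(a),-np.sin(a)],[np.sin(a),np.cos(a)]])
print("tcp rel eye",((read_state()["eef_pos"][:2]-[540,48])@R).round(1))
for n,sl in(("top",np.s_[170:300,200:360]),("scene",np.s_[150:270,240:400])):
    d=get_image(n); np.savez(f"{n}9.npz",**d);cv2.imwrite(f"pics/{n}9.png",cv2.resize(d["img"][sl],None,fx=4.5,fy=4.5,interpolation=cv2.INTER_CUBIC))
```

```text
tcp rel eye [-145.3  -17.2]
```

View pics/scene9.png

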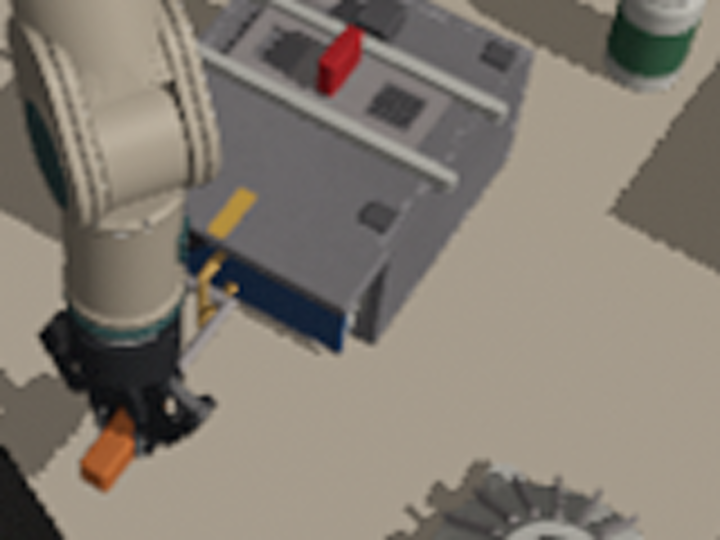

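View pics/top9.png

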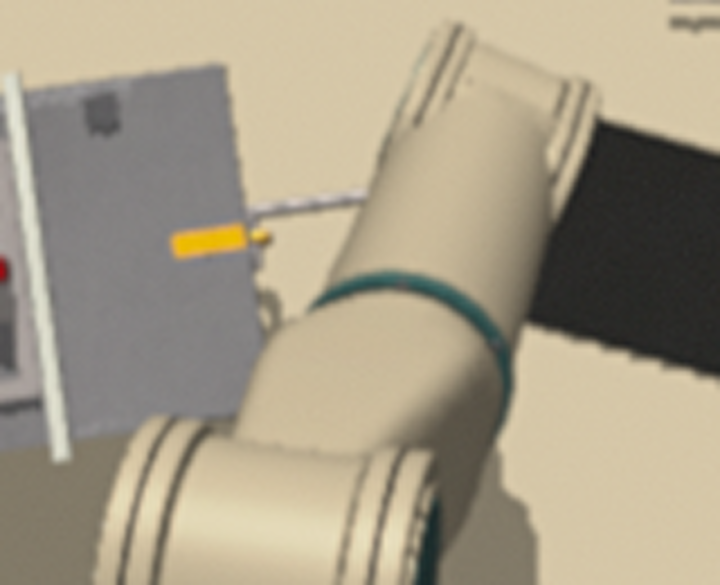

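Emit:
carry_out:
  series:
    - [[-1.2,0,0,0,0,0,1.5],[-2.6,0,0,0,0,0,1.5],[-4.0,0,0,0,0,0,1.5],[-5.2,0,0,0,0,0,1.5],[-6.1,0,0,0,0,0,1.5]]

```text
clock: 11.27
eef_pos: [583.2, -156.1, 55.3]
tool_rot: [-3.141, 0.001, 1.702]
force: [-0.7, 3.1, -2.0]
width: 22.8
```

Emit:
carry_out:
  series:
    - [[-0.4,0,0,0,0,0,1.5],[-0.7,0,0,0,0,0,1.5],[-0.9,0,0,0,0,0,1.5],[-0.9,0,0,0,0,0,1.5]]

```text
clock: 11.6
eef_pos: [584.5, -163.4, 55.3]
tool_rot: [-3.142, 0.0, 1.703]
force: [-0.5, 1.1, -2.8]
width: 23.0
```

Run:
```python
from h import *
from cell import get_image,read_state
a=np.radians(97.4);R=np.array([[np.cos(a),-np.sin(a)],[np.sin(a),np.cos(a)]])
print("tcp rel eye",((read_state()["eef_pos"][:2]-[540,48])@R).round(1))
for n,sl in(("top",np.s_[170:300,200:360]),("scene",np.s_[150:270,240:400])):
    d=get_image(n); np.savez(f"{n}10.npz",**d);cv2.imwrite(f"pics/{n}10.png",cv2.resize(d["img"][sl],None,fx=4.5,fy=4.5,interpolation=cv2.INTER_CUBIC))
    C=cloud(d);hsv=cv2.cvtColor(d["img"],cv2.COLOR_BGR2HSV)
    m=(hsv[...,0]>14)&(hsv[...,0]<32)&(hsv[...,1]>130)&(C[...,2]<115)&(C[...,2]>85)&(abs(C[...,0]-545)<40)&(abs(C[...,1]+40)<100)
    print(n,((C[m][:,:2]-[540,48])@R).round(0).tolist())
    m=(hsv[...,0]>100)&(hsv[...,0]<130)&(hsv[...,1]>120)&(C[...,2]<112)&(C[...,2]>15)&(abs(C[...,0]-545)<140)&(C[...,1]<100)&(C[...,1]>-120)
    print("front",((C[m][:,:2]-[540,48])@R).round(0)[::max(1,m.sum()//12)].tolist())
```

```text
tcp rel eye [-215.3  -16.9]
top [[-88.0, -4.0], [-91.0, -4.0], [-94.0, -3.0], [-97.0, -3.0], [-68.0, -4.0], [-71.0, -4.0], [-74.0, -3.0], [-76.0, -3.0], [-79.0, -2.0], [-82.0, -2.0], [-85.0, -1.0], [-88.0, -1.0], [-91.0, -1.0], [-93.0, -0.0], [-96.0, 0.0], [-56.0, -3.0], [-59.0, -2.0], [-62.0, -2.0], [-65.0, -2.0], [-68.0, -1.0], [-70.0, -1.0], [-73.0, -0.0], [-76.0, 0.0], [-79.0, 1.0], [-82.0, 1.0], [-56.0, 0.0], [-59.0, 1.0], [-62.0, 1.0], [-64.0, 1.0], [-67.0, 2.0], [-70.0, 2.0]]
front [[-49.0, -92.0], [-48.0, -69.0], [-49.0, -52.0], [-50.0, -38.0], [-48.0, -26.0], [-49.0, -14.0], [-47.0, -0.0], [-49.0, 9.0], [-47.0, 20.0], [-49.0, 31.0], [-50.0, 40.0], [-49.0, 51.0], [-50.0, 63.0], [-48.0, 77.0], [-50.0, 86.0]]
scene [[-52.0, 1.0], [-53.0, 4.0], [-56.0, -2.0], [-52.0, -3.0], [-62.0, 2.0], [-59.0, 0.0], [-56.0, -2.0], [-64.0, 1.0], [-62.0, -2.0], [-71.0, -0.0], [-67.0, -1.0], [-73.0, 2.0], [-72.0, -1.0], [-68.0, -2.0], [-79.0, 2.0], [-76.0, 1.0], [-74.0, -2.0], [-83.0, 3.0], [-82.0, 0.0], [-78.0, -1.0], [-88.0, -0.0], [-84.0, -1.0], [-93.0, 1.0], [-90.0, -2.0], [-87.0, -3.0], [-94.0, -0.0], [-96.0, -2.0], [-96.0, -2.0], [-98.0, -3.0]]
front [[-48.0, 31.0], [-47.0, 1.0], [-52.0, 12.0], [-52.0, 37.0], [-51.0, -10.0], [-53.0, -23.0], [-52.0, -7.0], [-47.0, -82.0], [-50.0, -70.0], [-52.0, -61.0], [-52.0, -83.0], [-51.0, -80.0]]
```

View pics/top10.png

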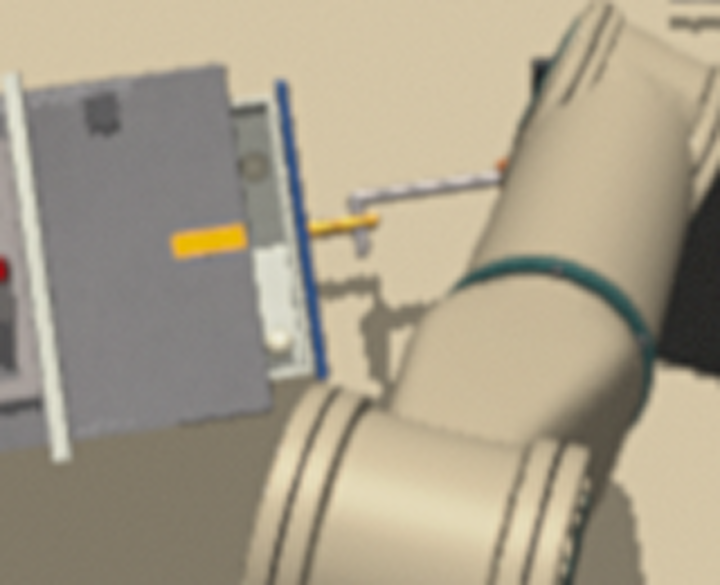

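View pics/scene10.png

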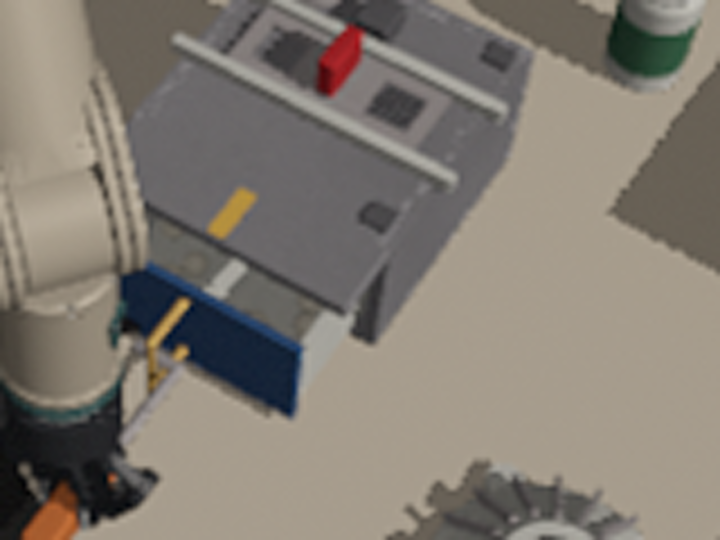

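Emit:
carry_out:
  series:
    - [[-0.3,0,0,0,0,0,1.5],[-0.6,0,0,0,0,0,1.5],[-0.7,0,0,0,0,0,1.5],[-0.7,0,0,0,0,0,1.5],[-0.7,0,0,0,0,0,1.5]]

```text
clock: 12.12
eef_pos: [585.4, -170.3, 55.3]
tool_rot: [-3.142, 0.0, 1.703]
force: [-0.5, -0.2, -2.1]
width: 22.6
```

Emit:
carry_out:
  series:
    - [[0.4,0,0,0,0,0,1.5],[0.9,0,0,0,0,0,1.5],[1.3,0,0,0,0,0,1.5],[1.3,0,0,0,0,0,1.5],[1.3,0,0,0,0,0,1.5]]

```text
clock: 12.53
eef_pos: [583.9, -156.7, 55.3]
tool_rot: [3.141, 0.0, 1.704]
force: [0.6, 0.5, -2.7]
width: 22.7
```

Run:
```python
from h import *
from cell import get_image,read_state
a=np.radians(97.4);R=np.array([[np.cos(a),-np.sin(a)],[np.sin(a),np.cos(a)]])
print("tcp rel eye",((read_state()["eef_pos"][:2]-[540,48])@R).round(1),read_state()["force"])
for n,sl in(("top",np.s_[170:300,200:360]),):
    d=get_image(n); np.savez(f"{n}11.npz",**d);cv2.imwrite(f"pics/{n}11.png",cv2.resize(d["img"][sl],None,fx=4.5,fy=4.5,interpolation=cv2.INTER_CUBIC))
    C=cloud(d);hsv=cv2.cvtColor(d["img"],cv2.COLOR_BGR2HSV)
    m=(hsv[...,0]>100)&(hsv[...,0]<130)&(hsv[...,1]>120)&(C[...,2]<112)&(C[...,2]>15)&(abs(C[...,0]-545)<140)&(C[...,1]<100)&(C[...,1]>-120)
    print("front",np.median(((C[m][:,:2]-[540,48])@R),0))
```

```text
tcp rel eye [-208.6  -17.1] [ 0.64654053  0.51024144 -2.7437786 ]
front [-55.89491335  15.33444498]
```

View pics/top11.png

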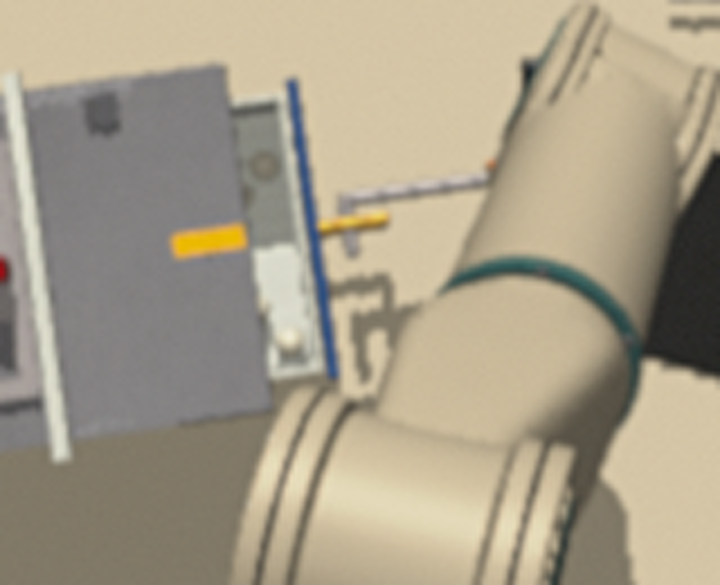

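Drawer is out about 98–100 mm, and the hook at (347,225) sits mid-eye with no contact. Next I slide it out sideways.

Emit:
carry_out:
  series:
    - [[0,1,0,0,0,0,1.5],[0,2.2,0,0,0,0,1.5],[0,3.4,0,0,0,0,1.5],[0,4.6,0,0,0,0,1.5],[0,5.4,0,0,0,0,1.5]]

```text
clock: 13.0
eef_pos: [638.6, -150.1, 55.4]
tool_rot: [3.14, 0.001, 1.703]
force: [0.8, 1.2, -2.4]
width: 22.9
```

Emit:
carry_out:
  series:
    - [[0,0.3,0,0,0,0,1.5],[-0.5,0.3,0,0,0,0,1.5],[-2,0.3,0,0,0,0,1.5],[-4,0.3,-1,0,0,0,1.5],[-7,0.3,-2,0,0,0,1.5]]

```text
clock: 13.42
eef_pos: [648.1, -217.9, 74.6]
tool_rot: [-3.139, -0.003, 1.705]
force: [1.4, -0.0, -2.9]
width: 22.7
```

Run:
```python
from h import *
from cell import get_image,read_state
for n,sl in(("top",np.s_[150:300,180:420]),):
    d=get_image(n); cv2.imwrite(f"pics/{n}12.png",cv2.resize(d["img"][sl],None,fx=3.3,fy=3.3,interpolation=cv2.INTER_CUBIC))
rel([504.1,-330.4,80],70)
```

```text
t 13.47 pos [ 649.5 -231.1   78.2] rot deg [179.87   0.59  97.21] F [ 2.6 -8.9  0. ] w 22.8
shift cm [ -8.03 -15.67  -0.14] rotvec [0.005 0.01  0.475]
```

View pics/top12.png

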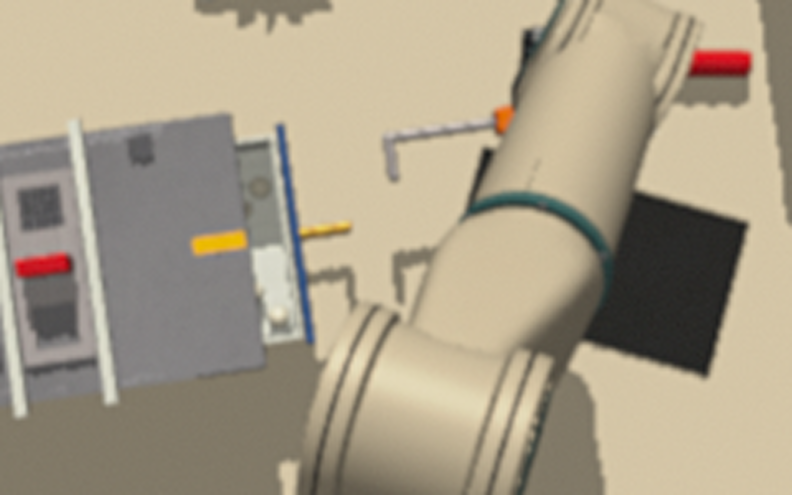

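Emit:
carry_out:
  series:
    - [[-0.5,-1.5,0,0,0,0.05,1.5],[-2,-4,0,0,0,0.13,1.5],[-3.5,-7,0,0,0,0.22,1.5],[-5,-10,0,0,0,0.31,1.5],[-6.5,-12.5,0,0,0,0.4,1.5]]

```text
clock: 13.88
eef_pos: [530.2, -302.9, 75.5]
tool_rot: [-3.14, 0.002, 1.295]
force: [-0.1, -1.2, -2.6]
width: 22.2
```

Emit:
carry_out:
  series:
    - [[0,0,0,0,0,0.05,1.5],[0,0,0,0,0,0.05,1.5],[0,0,0,0,0,0.05,1.5]]

```text
clock: 14.13
eef_pos: [533.4, -301.3, 75.5]
tool_rot: [3.141, 0.0, 1.252]
force: [1.0, -0.6, -3.2]
width: 22.8
```

Run:
```python
from h import *
rel([517,-330,40],71)
```

```text
t 14.13 pos [ 533.4 -301.3   75.5] rot deg [1.7999e+02 2.0000e-02 7.1730e+01] F [ 1.  -0.6 -3.2] w 22.8
shift cm [-3.23 -0.66  3.55] rotvec [0.    0.    0.013]
```

Emit:
carry_out:
  series:
    - [[-1,-0.2,1,0,0,0,1.5],[-2,-0.4,2,0,0,0,1.5],[-3,-0.6,3,0,0,0,1.5],[-3.2,-0.7,4,0,0,0,1.5],[-3.2,-0.7,4.5,0,0,0,1.5]]

```text
clock: 14.55
eef_pos: [515.1, -329.2, 28.0]
tool_rot: [-3.138, 0.0, 1.25]
force: [-0.0, 0.7, -3.3]
width: 22.7
```

Emit:
carry_out:
  series:
    - [[0,0,0,0,0,0,1.5],[0,0,0,0,0,0,1.5]]

```text
clock: 14.72
eef_pos: [517.5, -327.4, 29.5]
tool_rot: [-3.141, -0.001, 1.253]
force: [-1.0, 0.0, -2.7]
width: 22.8
```

Run:
```python
from h import *
from cell import get_image
for n,sl in(("top",np.s_[180:280,300:420]),("scene",np.s_[230:340,150:280])):
    d=get_image(n); cv2.imwrite(f"pics/{n}13.png",cv2.resize(d["img"][sl],None,fx=4.5,fy=4.5,interpolation=cv2.INTER_CUBIC))
rel([517,-330,9.8],71)
```

```text
t 14.82 pos [ 518.1 -327.7   30.5] rot deg [ 1.7996e+02 -2.0000e-02  7.1830e+01] F [ 0.4  0.7 -2.5] w 22.8
shift cm [-0.26 -0.03  2.07] rotvec [ 0.001 -0.     0.015]
```

View pics/top13.png

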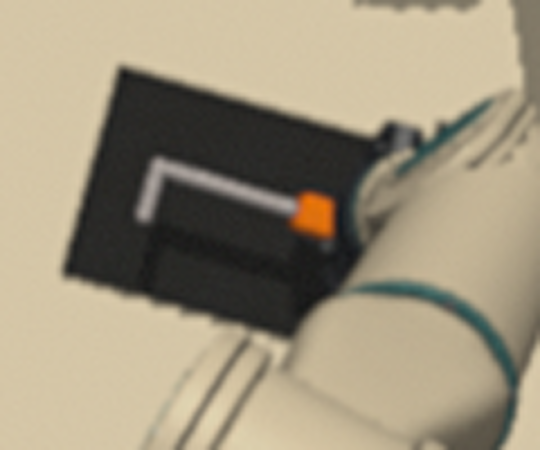

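View pics/scene13.png

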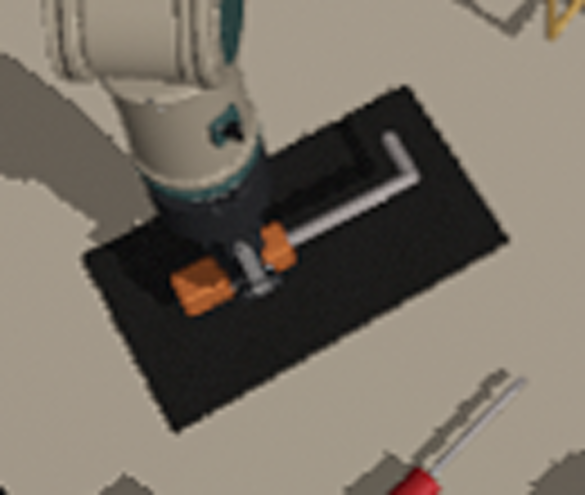

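Emit:
carry_out:
  series:
    - [[0,0,0.5,0,0,0,1.5],[0,0,1.0,0,0,0,1.5],[0,0,1.5,0,0,0,1.5],[0,0,1.8,0,0,0,1.5],[0,0,1.9,0,0,0,1.5]]

```text
clock: 15.23
eef_pos: [517.0, -327.7, 10.4]
tool_rot: [-3.14, -0.0, 1.253]
force: [0.0, -0.1, -2.4]
width: 23.0
```

Emit:
carry_out:
  series:
    - [[0,0,0,0,0,0,1.5],[0,0,0,0,0,0,1.5]]

```text
clock: 15.4
eef_pos: [517.4, -328.1, 11.2]
tool_rot: [-3.142, 0.0, 1.253]
force: [-0.0, -0.4, -2.2]
width: 23.1
```

Emit:
carry_out:
  series:
    - [[0,0,0.1,0,0,0,1.5],[0,0,0.15,0,0,0,1.5],[0,0,0.15,0,0,0,1.5],[0,0,0.15,0,0,0,1.5]]

```text
clock: 15.73
eef_pos: [517.5, -328.2, 9.9]
tool_rot: [3.141, 0.0, 1.253]
force: [0.7, -0.2, -1.9]
width: 22.9
```

Emit:
carry_out:
  series:
    - [[0,0,0.05,0,0,0,1.5],[0,0,0.1,0,0,0,1.5],[0,0,0.1,0,0,0,1.5],[0,0,0.1,0,0,0,1.5]]

```text
clock: 16.07
eef_pos: [517.5, -328.2, 9.9]
tool_rot: [3.141, -0.0, 1.253]
force: [-1.7, 1.9, 5.8]
width: 22.9
```

Contact: the force went from -2 to +6 N. I'll open and lift.

Emit:
carry_out:
  series:
    - [[0,0,0,0,0,0,2.6],[0,0,0,0,0,0,3.5],[0,0,0,0,0,0,4.5],[0,0,0,0,0,0,5],[0,0,0,0,0,0,5]]

```text
clock: 16.48
eef_pos: [517.5, -328.2, 8.7]
tool_rot: [-3.142, 0.0, 1.253]
force: [-0.1, 0.4, -0.4]
width: 49.8
```

Emit:
carry_out:
  series:
    - [[0,0,-1,0,0,0,5],[0,0,-3,0,0,0,5],[0,0,-6,0,0,0,5],[0,0,-10,0,0,0,5],[0,0,-14,0,0,0,5]]

```text
clock: 16.9
eef_pos: [516.6, -327.8, 150.2]
tool_rot: [-3.14, -0.0, 1.252]
force: [1.0, -0.9, 0.1]
width: 49.9
```

Emit:
carry_out:
  series:
    - [[-2,0,-3,0,0,0,5],[-4,-2,-6,0,0,0,5],[-5,-5,-7,0,0,0,5],[-6,-8,-7,0,0,0,5],[-6.5,-9.5,-7,0,0,0,5]]

```text
clock: 17.32
eef_pos: [402.7, -361.1, 220.7]
tool_rot: [3.141, 0.001, 1.249]
force: [-0.9, 0.0, 0.5]
width: 50.0
```

Emit:
carry_out:
  series:
    - [[0,0,0,0,0,0,5],[0,0,0,0,0,0,5],[0,0,0,0,0,0,5],[0,0,0,0,0,0,5]]

```text
clock: 17.65
eef_pos: [408.3, -359.9, 218.8]
tool_rot: [3.141, -0.0, 1.255]
force: [0.6, 0.3, -0.3]
width: 49.8
```

Run:
```python
from h import *
from cell import get_image
rel([517,-330,9.8],71)
a=np.radians(97.4);R=np.array([[np.cos(a),-np.sin(a)],[np.sin(a),np.cos(a)]])
for n,sl in(("top",np.s_[140:300,140:420]),("scene",np.s_[100:360,110:410])):
    d=get_image(n); np.savez(n+"14.npz",**d); cv2.imwrite(f"pics/{n}14.png",cv2.resize(d["img"][sl],None,fx=2.6 if n=="scene" else 2.8,fy=2.6 if n=="scene" else 2.8,interpolation=cv2.INTER_CUBIC)[:600,:800])
    C=cloud(d);hsv=cv2.cvtColor(d["img"],cv2.COLOR_BGR2HSV)
    m=(hsv[...,0]>100)&(hsv[...,0]<130)&(hsv[...,1]>120)&(C[...,2]<112)&(C[...,2]>15)&(abs(C[...,0]-545)<140)&(C[...,1]<100)&(C[...,1]>-120)
    print("front",np.median(((C[m][:,:2]-[540,48])@R),0))
    m=((hsv[...,0]<5)|(hsv[...,0]>174))&(hsv[...,1]>150)&(abs(C[...,2]-170)<12)&(abs(C[...,0]-530)<80)&(abs(C[...,1]-200)<60)
    print("grip",((C[m][:,:2].mean(0)-[519.5,199])@R).round(1))
    m=(hsv[...,0]>=6)&(hsv[...,0]<18)&(hsv[...,1]>180)&(abs(C[...,1]+320)<90)&(abs(C[...,0]-510)<70)
    print("handle",C[m].mean(0).round(1),np.percentile(C[m][:,2],[10,50,90]))
```

```text
t 17.65 pos [ 408.3 -359.9  218.8] rot deg [ 1.7996e+02 -1.0000e-02  7.1880e+01] F [ 0.6  0.3 -0.3] w 49.8
shift cm [ 6.22  9.39 20.91] rotvec [ 0.001 -0.     0.015]
front [-55.89848416  15.3887569 ]
grip [-0.4 -0.8]
handle [ 518.9 -334.1   25.6] [ 4.55584387 29.50655969 33.84917392]
front [-58.37171552 -11.17834889]
grip [-0.5 -3. ]
handle [ 516.7 -332.6   25.5] [ 8.38305415 29.56584487 33.89938941]
```

View pics/top14.png

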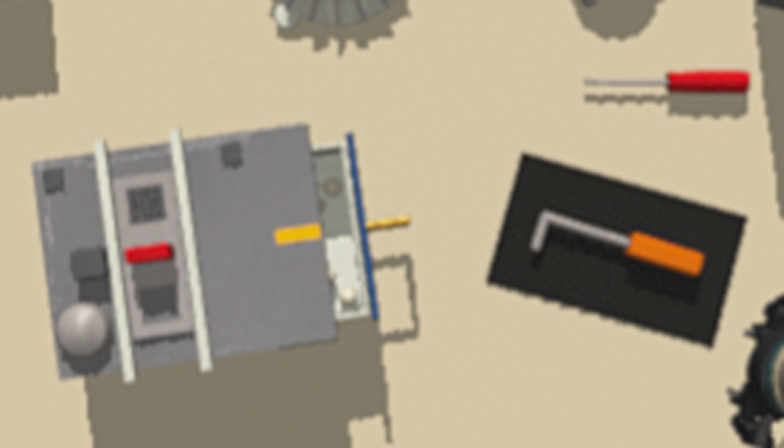

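View pics/scene14.png

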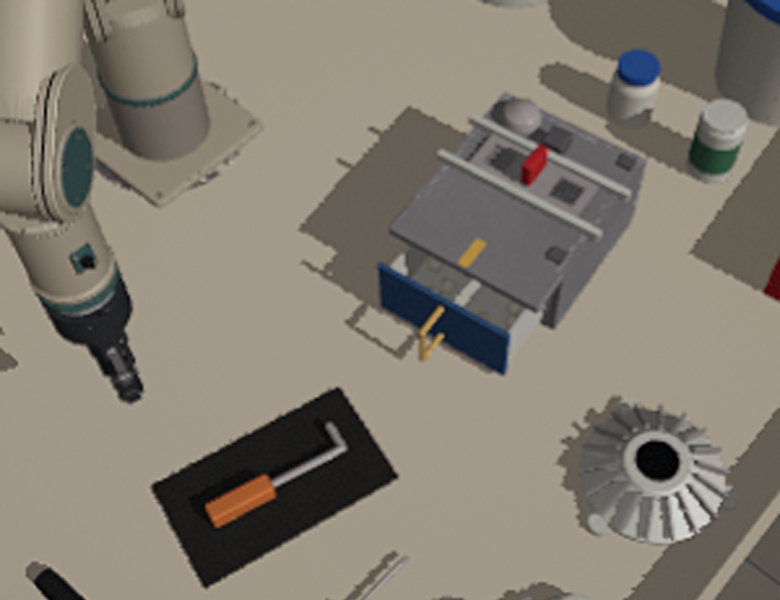

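The top view shows the rod flat on the mat (handle (665,253), hook (540,230)), the drawer out at (365,225), and the grip centred over the port at (150,253). The other things have not moved, so I'm handing in.

```bash
python3 -c "
from cell import finish_job
print(finish_job())"
```

```text
the job is handed in; nothing more can be done
None
```

The job is done in the order asked and handed in at about 17.8 s of the 61 s allowed. No verdict was reported.

- **Shutter:** I slid the plate one click by its red grip and let go. The last pictures put the grip 1–3 mm from the port centre in the slide direction, so the solid part covers the port. The mesh is off to the side.
- **Drawer:** I picked up the rod, passed its hook sideways behind the brass eye and pulled. The top camera makes the drawer front 98 mm out and the scene camera 100 mm. I then freed the hook and backed it away with no sign of contact.
- **Rod:** It lies flat on the mat, with handle and hook both well inside the edges. The handle top measures about 30 mm; 32 mm is expected, so that is within the camera error. I opened the fingers once contact read about 6 N, then moved the arm clear.
- **Other things:** The dome cap, can, jar and red screwdriver look unmoved in the last pictures. The black screwdriver was only partly in view, and nothing I did came near it.

The two cameras disagreed by about 2 mm on both the grip and the drawer, which is about the stated calibration. The highest wrist force I read was about 9 N, during a quick stop in free air.

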